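# Turn the trolley wheel by its spokes until the valve is at the top

## Task

The trolley wheel on the bench stand has a newly fitted tyre and needs air: with your fingertips, push it round by its spokes, one after the next as they come, until the valve stands at twelve o'clock, so that the line from the hub out through the valve stem points straight up, then let go and leave the wheel at rest. Push without striking it, and keep off the valve, which bends, and off the tyre, which is still slippery with fitting soap. Leave the other things on the bench where they are.

Things in the scene. Friction and masses are not known exactly. Their poses are not given: they have to be found in the camera images.
- stand: red steel stand bolted to the bench, place and yaw vary: base plate 250 x 220 x 10 mm, reaching 95 mm from the origin towards the robot; a 45 x 36 mm post, 217 mm high, stands 62 mm behind the wheel's middle plane and carries a fixed stub axle. Origin on the bench under the wheel's centre; x level along the axle, away from the robot; z up; y to the left as the robot sees it
- axle_end (a point): free end of the stub axle, which with its nut (30 mm across) stands out of the hub towards the robot, 76 mm from the wheel's middle plane. Axes as the stand's
- wheel: aluminium trolley wheel, upright, five spokes; turns either way without end and stays where left (stiff bearing: 2 to 3 N on mid-spoke turns it). Origin: hub's centre, 185 mm above the bench, in the wheel's middle plane. x along the axle, away from the robot; z from hub to valve (straight up = goal). Hub 44 mm across, from 52 mm before that plane to 31 mm behind. Rim inner radius 94 mm, rim 40 mm wide
- spoke (a point): mid-point of one of five like spokes, 55 mm from the axle, 25 mm in front (robot's side) of the wheel's middle plane. Spokes: straight bars 17 mm wide, 14 mm thick, at 36, 108, 180, 252, 324 degrees round from the valve, dished: centreline 40 mm in front of the plane at the hub, 8 mm at the rim, so near the hub they stand out in front of the tyre. Windows between them open. Axes as the wheel's
- tyre: black tyre on the wheel, 297 mm over all, 47 mm wide (23.5 mm to either side of the middle plane), from 101 to 149 mm from the axle; origin and axes as the wheel's
- valve: black rubber tyre valve, black cap on a short brass thread, 11 to 18 mm thick; it stands on the inside of the rim, midway between two spokes, its stem pointing in at the hub. Origin at the free end of the cap, 60 mm from the axle, in the middle plane; z runs from here out to the rim, 34 mm away
- gauge: bystander, to be left alone: dial tyre-pressure gauge lying face up, round black body 68 mm across and 27 mm high, brass neck and chuck reaching 98 mm from its middle along -x; origin under the dial's centre
- tyre_lever: bystander, to be left alone: flat steel tyre lever with a black rubber sleeve, 240 mm long (its x axis), 26 mm wide, 12 mm high, lying on the bench in front of the stand (on the robot's side), roughly across; origin under its middle
- soap: bystander, to be left alone: closed white jar of tyre-fitting soap with a black lid, 84 mm across, 85 mm high; origin under its centre
- brush: bystander, to be left alone: wooden soap brush lying bristles down, about 195 mm long (x axis, handle to -x), 42 mm wide, 28 mm high; origin under its middle
- piston_a: bystander, to be left alone: engine piston standing on the paper sheet, 82 mm across, 63 mm high; origin under its centre
- piston_b: bystander, to be left alone: engine piston like piston_a
- screwdriver: bystander, to be left alone: screwdriver lying on the bench on the robot's right

How it is judged:
At the end, for the whole second after the job is handed in: The line from the hub to the valve is within 0.10 rad (about 6 degrees) of straight up, valve above the hub, and the wheel is at rest, touched by nothing (angle between wheel's own z axis and vertical below 0.1 rad and angular speed of wheel below 0.05 rad/s and height (world z) of valve above 0.235 m).
It fails at once if the tyre is touched (contact force between any of the fingers, the arm and tyre above 1 N).
It fails at once if the valve is pushed (contact force between any of the fingers, the arm and valve above 1 N).
It fails at once if the wheel is struck, shoved or squeezed hard (over 80 N) (contact force between any of the fingers, the arm and wheel above 80 N).
It fails at once if one of the other things on the bench is moved from its place or lifted (over 20 mm) (distance of any of gauge, tyre_lever, soap, brush, piston_a, piston_b, screwdriver from where it was at the start of the episode above 0.02 m).
It also fails if it takes over 61 s, if anything falls off the work surface, if the arm or the gripper's body presses on something with over 40 N, if the wrist force passes 120 N, or if a joint passes its speed limit or range.

## Robot

A 6-joint arm with a two-finger parallel gripper is mounted at the origin on the work surface. World frame = base frame: x ahead of the robot, y to its left, z up, the work surface at z = 0. Lengths are in m, angles in rad, forces in N, time in s.
With the tool pointing down it reaches from about 0.35 to 0.975 m from the base axis. Payload 4.9 kg.
Tool frame: the origin (TCP) lies where the fingers leave the gripper's body, on its centre line; the fingertips stand 73 mm ahead of it and the grasp point (between the pads) lies 54 mm ahead of it; z points along the fingers, y is the direction in which the jaws open and shut (so a half turn about z gives the same grasp; the last joint's range is limited). The gripper opens to 85 mm and grips with 20 to 120 N. Pads are 22 mm wide; open, the fingers measure 114 mm over their backs; the gripper's body (76 mm by 85 mm) begins 54 mm behind the grasp point. The pads swing forward as they close: fully open they stand 13 mm farther back than shut.
Start: joints at [-1.398, 0.053, 1.613, -0, 1.476, -0.119], TCP at [0.18, -0.599, 0.304] pointing down, gripper open.
Joint ranges: [-3.01, 3.01], [-1.01, 2.22], [0.06, 2.58], [-1.02, 4.17], [0.09, 2.62], [-3.14, 3.14]. Speed limits (rad/s): [2.57, 2.57, 3.14, 3.14, 3.14, 3.14].

## Interface

Orientations are given as a rotation vector (axis times angle).
In Python, from station import monitor, vision, workorder gives the robot as it stands.
- The arm moves only by the tool arm_command, never from a script. Its argument "rows" is text: rows parted by semicolons, each of 6 numbers parted by spaces: the shift along the world's x, y, z in mm, then the turn, a rotation vector about the world's x, y, z in degrees. In form: tx ty tz wx wy wz; .... A call has 1 to 12 rows; each row is the pose to reach, as a shift and turn from the pose measured when the call began; what a row does not reach only later rows make up. A row lasts 1/8 s, in which the tool goes at most 62.5 mm and 10.7 degrees, less where a joint would pass 70% of its speed; a pose out of reach is approached as far as the arm can. A call with a gripper value outside its range is refused whole. "jaw" is the opening, from 0 (shut) to 1 (fully open), set as the call begins (left out, the last holds). The fingers move at their own pace and stop on an object; "squeeze" is the grip in N (left out, the last holds). Time passes only in rows, so rows that repeat a pose let the fingers close. It gives the time, the measured TCP pose, the force and the opening at its end, in the units of the state.
- monitor.get_obs(): the state, without advancing time (a new reading comes with each control period).
- vision.get_image(name): name is "scene" or "top"; returns a dict with "frame" (480x640x3 uint8, red, green, blue), "vfov" (degrees; the focal length in pixels is half the picture's height over the tangent of half this angle, whatever the lens; pixels are square), "cx", "cy" (the principal point, pixels), "R" (3x3) and "t" (3): a world point X has camera coordinates R X + t. Camera axes: x right, y down, z forward; pixel columns grow to the right and rows downward; lengths in m; the calibration is good to about 2 mm. A picture is of the moment at which its call begins. There is no depth.
- workorder.finish_job(): hands the job in, once; it reports no verdict.
The state is a dict: "t": time; "q": joint angles; "dq": joint speeds; "effort": joint torques, N m; "tool_pos": TCP position; "tool_rot": TCP orientation; "contact_force": force on the tool from outside, world axes, zero at the start; "wrist_torque": the same for the moment, N m; "opening": finger opening in m.
Only numpy, scipy, OpenCV 4.12 (cv2) and the standard library are available. Lean on these libraries where they do the work, as an engineer would, in place of code of your own. Each camera call takes 0.05 s, during which the arm holds its last target. There are 200 camera calls.

## Working session

There is one attempt and no reset: what is moved stays moved. The work goes in short steps, Python scripts to look and compute and a tool call to move; the robot and the scene stay as the last step left them, time stands still between calls to the robot, and variables do not carry over. Pictures are saved under pics/ and viewed, about 8 in all and at most 12, crops included, and the job is handed in when it is done.

Besides the shell and the picture viewer there is one more tool, called by a JSON object that holds its "fn" and its "kwargs", one argument or row to a line. arm_command: Moves the arm, as the interface text tells. Its arguments: {"type":"object","properties":{"rows":{"type":"string"},"jaw":{"type":"number"},"squeeze":{"type":"number"}},"required":["rows"]}

```bash
mkdir -p pics; cat > h.py <<'E'
import numpy as np, cv2
from station import monitor, vision, workorder
def get(n):
    d=vision.get_image(n); h=d["frame"].shape[0]
    d["f"]=h/2/np.tan(np.radians(d["vfov"])/2); d["R"]=np.array(d["R"]);d["t"]=np.array(d["t"]); return d
def proj(d,X):
    c=np.atleast_2d(X)@d["R"].T+d["t"]; return np.c_[d["cx"]+d["f"]*c[:,0]/c[:,2], d["cy"]+d["f"]*c[:,1]/c[:,2]]
def ray(d,u,v):
    r=d["R"].T@np.array([(u-d["cx"])/d["f"],(v-d["cy"])/d["f"],1]); return -d["R"].T@d["t"], r/np.linalg.norm(r)
def onplane(d,u,v,p,n):
    o,r=ray(d,u,v); return o+r*(np.dot(np.array(p)-o,n)/np.dot(r,n))
def save(d,name): cv2.imwrite("pics/"+name,d["frame"][:,:,::-1])
E
python3 - <<'E'
from h import *
for n in("scene","top"):
    d=get(n); save(d,n+"0.png"); np.set_printoptions(precision=3,suppress=True)
    print(n,d["f"],d["cx"],d["cy"],-d["R"].T@d["t"],d["R"].tolist(),d.keys())
print(monitor.get_obs())
E
```

```text
scene 613.253115092929 323.0239634777792 245.45661197149698 [ 1.751 -0.147  1.096] [[0.11194245420517784, 0.9935717213608785, 0.0168559027792222], [0.6174725975709895, -0.05625827176189749, -0.784577974523437], [-0.7785862047297373, 0.0982356420569715, -0.6198010006721496]] dict_keys(['frame', 'vfov', 'cx', 'cy', 'R', 't', 'f'])
top 545.0773826862073 313.04719476860515 245.8004910052276 [0.474 0.011 1.624] [[0.01919375684003204, -0.9998084153621544, 0.0038382638502146476], [-0.9977099905481542, -0.019402218552320265, -0.06479451115372388], [0.06485656835485341, -0.0025858240980656593, -0.9978912461059903]] dict_keys(['frame', 'vfov', 'cx', 'cy', 'R', 't', 'f'])
{'t': 0.1, 'q': array([-1.398,  0.053,  1.614,  0.   ,  1.476, -0.119]), 'dq': array([ 0.002, -0.003, -0.003,  0.   ,  0.001, -0.   ]), 'effort': array([ -0.   , -39.491, -37.137,  -0.   ,   0.004,  -0.   ]), 'tool_pos': array([ 0.18 , -0.598,  0.303]), 'tool_rot': array([-3.106, -0.456,  0.   ]), 'contact_force': array([-0.629,  0.431, -0.466]), 'wrist_torque': array([ 0.051,  0.027, -0.033]), 'opening': 0.0852240563247285}
```

View pics/scene0.png

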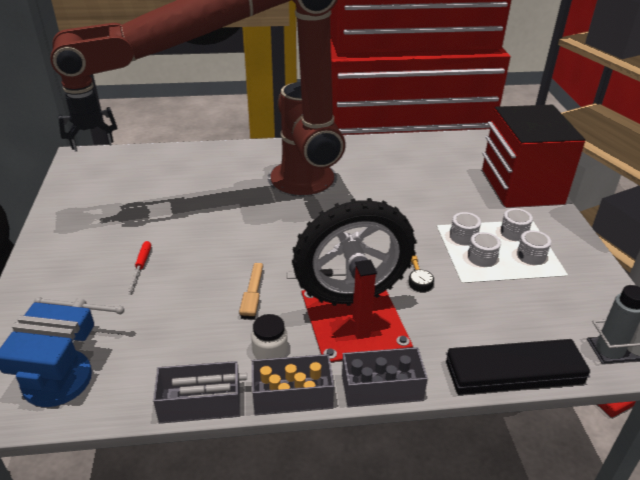

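View pics/top0.png

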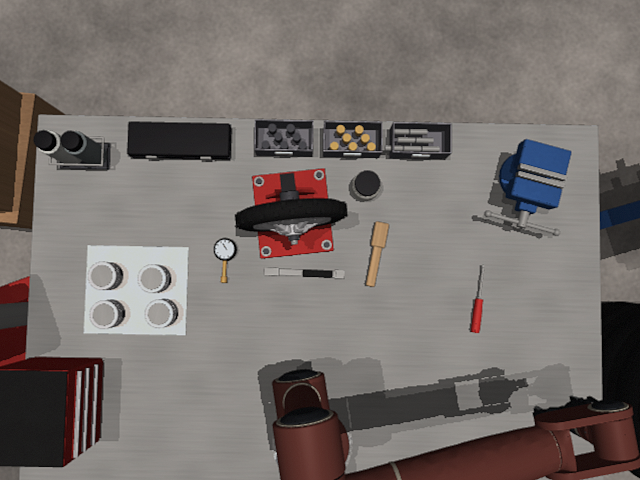

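```bash
python3 - <<'E'
from h import *
np.set_printoptions(precision=4,suppress=True)
d=get("top"); f=d["frame"]; hsv=cv2.cvtColor(f,cv2.COLOR_RGB2HSV)
m=(((hsv[...,0]<8)|(hsv[...,0]>172))&(hsv[...,1]>170)&(hsv[...,2]>80)).astype(np.uint8)
m[:150]=0;m[275:]=0;m[:,:225]=0;m[:,360:]=0
ys,xs=np.nonzero(m)
P=np.array([onplane(d,u,v,[0,0,.01],[0,0,1])[:2] for u,v in zip(xs,ys)],np.float32)
r=cv2.minAreaRect(P);print(r);B=cv2.boxPoints(r);print(B)
# axis dir: closest to +x
e=[B[1]-B[0],B[2]-B[1]]; x=max(e,key=lambda a:abs(a[0])); x=x/np.linalg.norm(x)*np.sign(x[0])
c=np.array(r[0]); o=c-0.03*x; print("yaw",np.arctan2(x[1],x[0]),"origin",o)
yaw=np.arctan2(x[1],x[0]); np.save("stand.npy",[o[0],o[1],yaw])
s=get("scene"); X3=np.array([x[0],x[1],0]);Y3=np.array([-x[1],x[0],0]);Z3=np.array([0,0,1.])
C=np.array([o[0],o[1],.185])
for dd,n,k,(a,b,cc,e_) in((s,"scene",4,(180,330,270,440)),(d,"top",5,(170,290,220,360))):
    im=cv2.resize(dd["frame"],None,fx=k,fy=k,interpolation=cv2.INTER_CUBIC)
    if n=="scene":
        for R,xo in((.149,0),(.094,.0)):
            t=np.linspace(0,2*np.pi,60); pts=proj(dd,C+xo*X3+R*(np.outer(np.cos(t),Z3)+np.outer(np.sin(t),Y3)))
            for p in pts: cv2.circle(im,tuple(int(q*k+k/2) for q in p),1,(0,255,0),-1)
    for p in (C-.076*X3,C): cv2.circle(im,tuple(int(q*k+k/2) for q in proj(dd,p)[0]),3,(0,255,255),1)
    cv2.imwrite(f"pics/{n}1.png",im[a*k:b*k,cc*k:e_*k,::-1])
E
```

```text
((0.6755540370941162, 0.07100079208612442), (0.24775530397891998, 0.2168613225221634), 7.221205711364746)
[[ 0.539   0.163 ]
 [ 0.5663 -0.0521]
 [ 0.8121 -0.021 ]
 [ 0.7848  0.1941]]
yaw 0.12603384 origin [0.6458 0.0672]
```

View pics/scene1.png

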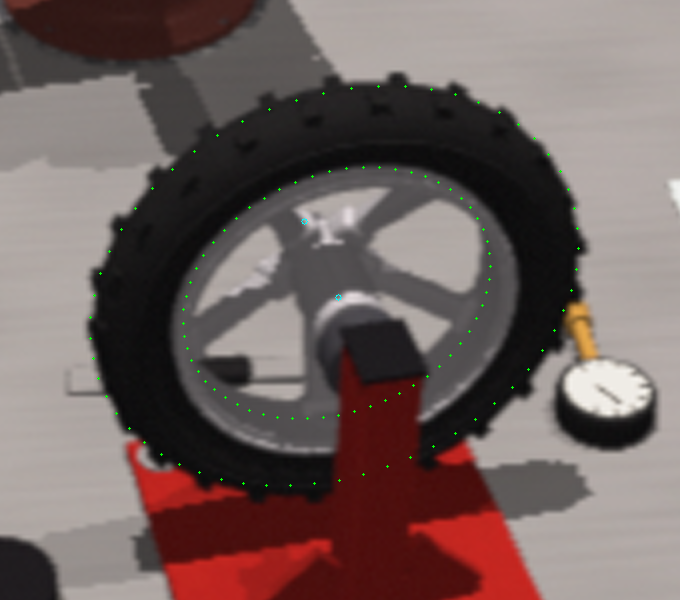

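View pics/top1.png

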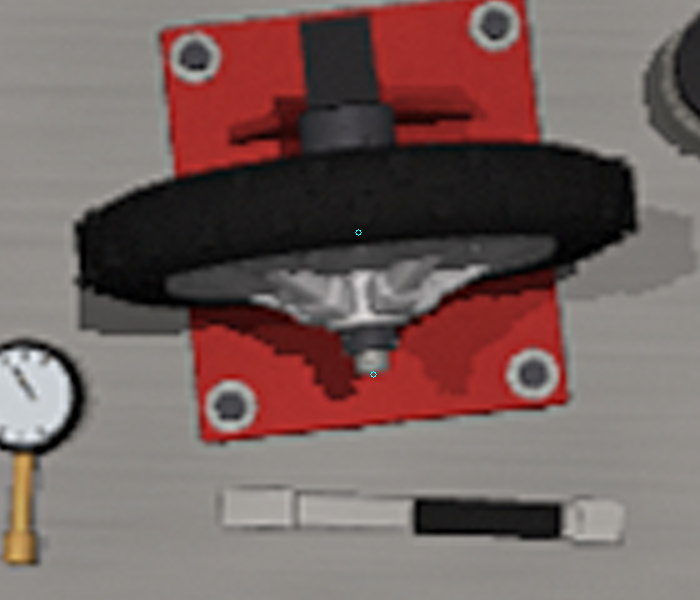

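```bash
cat >> h.py <<'E'
o=np.load("stand.npy"); yaw=o[2]; AX=np.array([np.cos(yaw),np.sin(yaw),0]);AY=np.array([-AX[1],AX[0],0]);AZ=np.array([0,0,1.])
C=np.array([o[0],o[1],.185])
def wp(x,r,a): # a: rad from up towards +y (robot's left) 
    return C+x*AX+r*(np.cos(a)*AZ+np.sin(a)*AY)
E
python3 - <<'E'
from h import *
s=get("scene"); f=s["frame"]
# rectified views: angle x radius for spoke surface and for mid plane (seen from robot: left=+y)
out=[]
for xs in("spoke",0.0):
    g=np.zeros((500,500,3),np.uint8)
    yy,zz=np.meshgrid(-(np.arange(400)-200)/200*.105*-1*-1,-(np.arange(400)-200)/200*.105)
    r=np.hypot(yy,zz); x=(-(.040-.032*np.clip((r-.022)/(.072),0,1))+.007) if xs=="spoke" else 0*r
    X=C+x[...,None]*AX+yy[...,None]*AY+zz[...,None]*AZ
    p=proj(s,X.reshape(-1,3)).reshape(400,400,2).astype(np.float32)
    g=cv2.remap(f,p[...,0],p[...,1],cv2.INTER_CUBIC)
    out.append(g)
cv2.imwrite("pics/rect.png",np.hstack(out)[:,:,::-1])
E
```

```text
(no output)
```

View pics/rect.png

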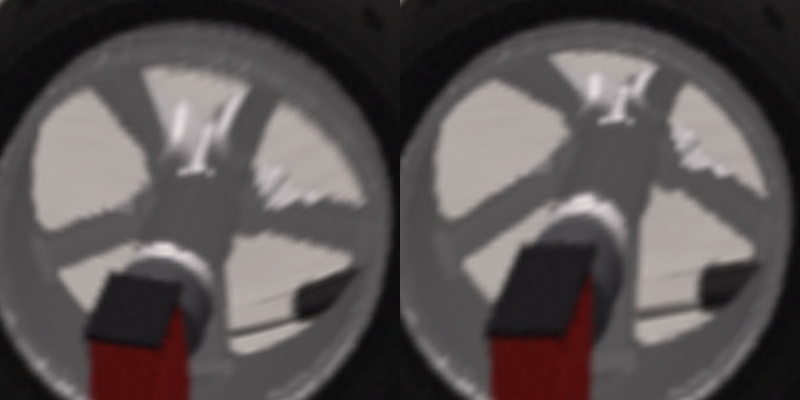

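{"fn": "arm_command", "kwargs": {
  "rows": "0 0 0 0 -10 0; 0 0 0 0 -20 0; 0 0 0 0 -30 0; 0 0 0 0 -40 0; 0 0 0 0 -50 0; 0 0 0 0 -60 0",
  "jaw": 0
}}

```text
t: 1.0
tool_pos: [0.1793, -0.5985, 0.3037]
tool_rot: [2.569, 0.378, 1.492]
contact_force: [0.3, 0.7, -0.3]
opening: -0.0001
```

```bash
python3 - <<'E'
from h import *
from scipy.spatial.transform import Rotation as Ro
np.set_printoptions(precision=3,suppress=True)
s=monitor.get_obs(); print(s["t"],s["q"],s["tool_pos"],s["opening"])
R=Ro.from_rotvec(s["tool_rot"]); print(R.as_matrix())
T=Ro.from_matrix(np.c_[-np.array([0,0,1]),-AY,AX]); print(np.linalg.det(T.as_matrix()),np.degrees((T*R.inv()).as_rotvec()))
E
```

```text
1.0 [-1.696  0.076  1.768  1.04   1.541 -0.591] [ 0.179 -0.598  0.304] -8.252745988255079e-05
[[ 0.475  0.143  0.869]
 [ 0.288 -0.958 -0.   ]
 [ 0.832  0.251 -0.496]]Traceback (most recent call last):
  File "<stdin>", line 6, in <module>
  File "scipy/spatial/transform/_rotation.pyx", line 1143, in scipy.spatial.transform._rotation.Rotation.from_matrix
ValueError: Non-positive determinant (left-handed or null coordinate frame) in rotation matrix 0: [[ 0.     0.126  0.992]
 [ 0.    -0.992  0.126]
 [-1.    -0.     0.   ]].
```

```bash
cat >> h.py <<'E'
from scipy.spatial.transform import Rotation as Ro
T0=Ro.from_matrix(np.c_[AZ,-AY,AX])
def target(xt,r,adeg):  # tips at xt, radius, angle -> tcp pos, rot
    a=np.radians(adeg); return wp(xt-.073,r,a), Ro.from_rotvec(-a*AX)*T0
def rel(P,R):
    s=monitor.get_obs(); return (P-s["tool_pos"])*1000, np.degrees((R*Ro.from_rotvec(s["tool_rot"]).inv()).as_rotvec())
def state():
    s=monitor.get_obs(); tip=s["tool_pos"]+.073*Ro.from_rotvec(s["tool_rot"]).as_matrix()[:,2]-C
    y,z=tip@AY,tip[2]; print("t",s["t"],"q",s["q"],"F",s["contact_force"],"tip x %.1f r %.1f a %.1f"%(tip@AX*1e3,np.hypot(y,z)*1e3,np.degrees(np.arctan2(y,z))))
np.set_printoptions(precision=2,suppress=True)
E
python3 - <<'E'
from h import *
state()
for a in(72,0): print(rel(*target(-.115,.057,a)))
E
```

```text
t 1.0 q [-1.7   0.08  1.77  1.04  1.54 -0.59] F [ 0.31  0.67 -0.26] tip x -483.6 r 615.4 a -82.3
(array([ 273.16,  695.87, -101.12]), array([-52.3 , -30.78,  20.86]))
(array([279.97, 642.09, -61.73]), array([ 18.2 , -28.4 ,   2.69]))
```

{"fn": "arm_command", "kwargs": {
  "rows": "45 20 0 3 -5 0.5; 90 50 0 6 -10 1; 135 80 0 9 -15 1.5; 180 120 0 12 -20 2; 220 160 0 15 -25 2.5; 250 200 0 18 -28 2.7; 260 240 0 18 -28 2.7; 260 280 0 18 -28 2.7; 260 320 0 18 -28 2.7; 260 360 0 18 -28 2.7; 260 360 0 18 -28 2.7"
}}

```text
t: 2.38
tool_pos: [0.4391, -0.236, 0.303]
tool_rot: [-2.165, -0.144, -2.148]
contact_force: [0.5, -0.2, -0.0]
opening: -0.0001
```

```bash
python3 - <<'E'
from h import *
state()
print(monitor.get_obs()["tool_pos"])
for a in(72,0): print(rel(*target(-.115,.057,a)))
E
```

```text
t 2.375 q [-1.06 -0.45  2.41  1.71  1.21 -0.41] F [ 0.52 -0.2  -0.05] tip x -170.2 r 298.6 a -66.9
[ 0.44 -0.24  0.3 ]
(array([  13.39,  333.33, -100.35]), array([-71.17,  -9.52,   0.13]))
(array([ 20.2 , 279.55, -60.97]), array([ 0.25, -0.42, -0.18]))
```

{"fn": "arm_command", "kwargs": {
  "rows": "20 40 0 0 0 0; 40 80 0 0 0 0; 60 120 0 0 0 0; 70 160 0 0 0 0; 74 200 0 0 0 0; 74 230 -15 0 0 0; 74 260 -30 0 0 0; 74 286 -45 0 0 0; 74 286 -60 0 0 0; 74 286 -60 0 0 0"
}}

```text
t: 3.62
tool_pos: [0.5132, 0.0499, 0.2414]
tool_rot: [-2.168, -0.143, -2.144]
contact_force: [0.1, 0.2, -0.2]
opening: 0.0003
```

```bash
python3 - <<'E'
from h import *
state()
print(monitor.get_obs()["tool_pos"])
for a in(72,0): print(rel(*target(-.06,.057,a)))
E
```

```text
t 3.625 q [-0.17 -0.46  2.53  2.56  0.56 -1.07] F [ 0.14  0.24 -0.16] tip x -60.7 r 55.6 a -0.3
[0.51 0.05 0.24]
(array([ -6.19,  54.38, -38.78]), array([-71.2 ,  -9.69,   0.27]))
(array([0.63, 0.59, 0.6 ]), array([ 0.22, -0.63, -0.16]))
```

```bash
cat >> h.py <<'E'
def rows(L):
    print("; ".join(" ".join("%.1f"%v for v in np.r_[rel(*target(*l))]) for l in L))
E
python3 - <<'E'
from h import *
rows([(-.06,.057,a) for a in(9,18,27,36,45,54,63,72,72,72)])
E
```

```text
-0.5 9.4 -0.1 -8.7 -1.8 -0.1; -1.6 18.1 -2.2 -17.6 -2.9 -0.1; -2.6 26.3 -5.6 -26.6 -4.0 -0.0; -3.6 33.8 -10.3 -35.5 -5.2 0.0; -4.4 40.6 -16.1 -44.4 -6.3 0.1; -5.2 46.3 -22.9 -53.3 -7.4 0.2; -5.8 51.0 -30.5 -62.3 -8.6 0.2; -6.2 54.4 -38.8 -71.2 -9.7 0.3; -6.2 54.4 -38.8 -71.2 -9.7 0.3; -6.2 54.4 -38.8 -71.2 -9.7 0.3
```

{"fn": "arm_command", "kwargs": {
  "rows": "-0.5 9.4 0 -8.7 -1.8 0; -1.6 18 -2 -17.6 -2.9 0; -2.6 26 -5.6 -26.6 -4 0; -3.6 34 -10 -35.5 -5.2 0; -4.4 40.6 -16 -44.4 -6.3 0; -5.2 46 -23 -53.3 -7.4 0.2; -5.8 51 -30.5 -62.3 -8.6 0.2; -6 54.5 -39 -71.2 -9.7 0.3; -6 54.5 -39 -71.2 -9.7 0.3; -6 54.5 -39 -71.2 -9.7 0.3"
}}

```text
t: 4.88
tool_pos: [0.5079, 0.104, 0.2034]
tool_rot: [1.393, 1.15, 1.528]
contact_force: [-0.6, 0.5, 0.0]
opening: 0.0001
```

```bash
python3 - <<'E'
from h import *
state()
print(rel(*target(-.06,.057,72)))
s=get("scene"); d=get("top")
k=4; a=cv2.resize(s["frame"][180:330,280:400],None,fx=k,fy=k,interpolation=2); b=cv2.resize(d["frame"][190:290,240:340],None,fx=3,fy=6,interpolation=2)
save({"frame":np.hstack([a,b])},"pre.png")
E
```

```text
t 4.875 q [ 0.01 -0.3   2.52  2.95  0.65 -2.68] F [-0.59  0.54  0.02] tip x -59.2 r 56.9 a 71.0
(array([-0.84,  0.32, -0.82]), array([-0.14,  0.06,  0.02]))
```

View pics/pre.png

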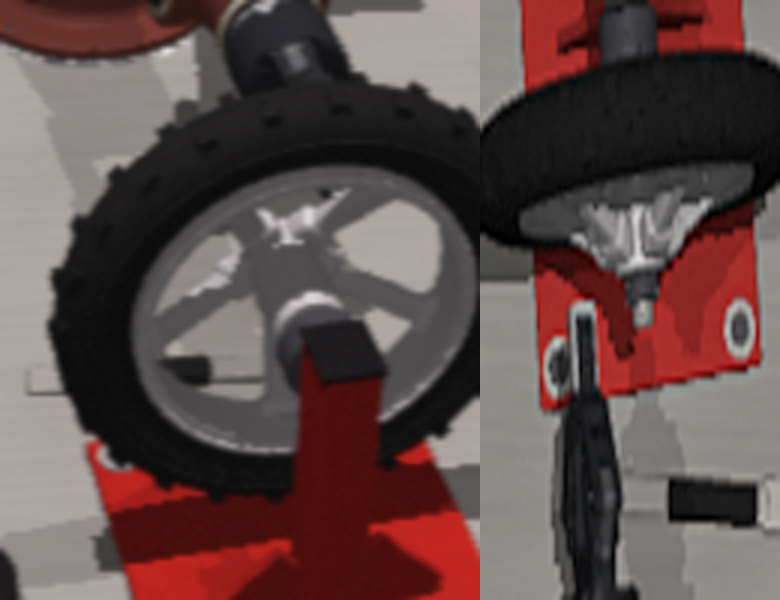

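```bash
python3 - <<'E'
from h import *
s=get("scene"); d=get("top")
print(onplane(s,326,272,[0,0,.008],AZ),onplane(d,318,273,[0,0,.012],AZ))
rows([(x,.057,72) for x in(-.05,-.04,-.03,-.022,-.022)])
E
```

```text
[0.5  0.02 0.01] [ 0.5  -0.01  0.01]
9.5 1.3 -0.4 -0.1 0.0 -0.0; 19.4 2.6 -0.4 -0.1 0.0 -0.0; 29.3 3.9 -0.4 -0.1 0.0 -0.0; 37.3 4.9 -0.4 -0.1 0.0 -0.0; 37.3 4.9 -0.4 -0.1 0.0 -0.0
```

{"fn": "arm_command", "kwargs": {
  "rows": "10 1.3 0 0 0 0; 20 2.6 0 0 0 0; 29 3.9 0 0 0 0; 37 4.9 0 0 0 0; 37 4.9 0 0 0 0"
}}

```text
t: 5.7
tool_pos: [0.5452, 0.1092, 0.2031]
tool_rot: [1.392, 1.151, 1.527]
contact_force: [-0.1, 0.1, 0.1]
opening: 0.0002
```

```bash
python3 - <<'E'
from h import *
state()
rows([(-.022,.054,69),(-.022,.052,66)]+[(-.022,.051,a) for a in(63,60,57,54,51,48,45,42)])
E
```

```text
t 5.7 q [ 0.03 -0.18  2.42  2.98  0.68 -2.7 ] F [-0.07  0.14  0.12] tip x -21.6 r 57.2 a 71.5
0.1 -3.9 1.3 2.9 0.4 -0.0; 0.4 -6.8 3.1 5.9 0.8 -0.0; 0.7 -8.8 5.1 8.9 1.2 -0.0; 0.8 -10.1 7.4 11.8 1.5 -0.0; 1.0 -11.5 9.7 14.8 1.9 -0.0; 1.2 -13.0 11.9 17.8 2.3 -0.0; 1.4 -14.6 14.0 20.8 2.7 0.0; 1.6 -16.3 16.0 23.8 3.1 0.0; 1.9 -18.1 18.0 26.7 3.4 0.0; 2.1 -20.0 19.8 29.7 3.8 0.0
```

Entry was free of contact. Begin the push.

{"fn": "arm_command", "kwargs": {
  "rows": "0 -3.9 1.3 3 0.4 0; 0.4 -6.8 3 6 0.8 0; 0.7 -8.8 5 9 1.2 0; 0.8 -10 7.4 12 1.5 0; 1 -11.5 9.7 15 1.9 0; 1.2 -13 12 18 2.3 0; 1.4 -14.6 14 21 2.7 0; 1.6 -16.3 16 24 3.1 0; 1.9 -18 18 27 3.4 0; 2 -20 20 30 3.8 0"
}}

```text
t: 6.95
tool_pos: [0.5467, 0.0901, 0.2228]
tool_rot: [1.789, 0.816, 1.88]
contact_force: [1.4, 4.2, -0.7]
opening: -0.0001
```

```bash
python3 - <<'E'
from h import *
state()
rows([(-.022,.051,a) for a in range(38,-7,-4)])
E
```

```text
t 6.95 q [-0.03 -0.25  2.43  2.87  0.63 -2.08] F [ 1.41  4.22 -0.7 ] tip x -22.5 r 51.7 a 43.0
0.9 -3.6 2.4 3.7 0.5 -0.1; 1.3 -6.5 4.5 7.6 1.0 -0.1; 1.7 -9.5 6.3 11.6 1.5 -0.1; 2.1 -12.6 8.0 15.6 2.0 -0.1; 2.5 -15.8 9.5 19.5 2.5 -0.1; 2.9 -19.1 10.7 23.5 3.0 -0.1; 3.3 -22.5 11.7 27.5 3.5 -0.1; 3.8 -26.0 12.4 31.4 4.0 -0.1; 4.2 -29.5 12.9 35.4 4.6 -0.1; 4.7 -33.0 13.1 39.4 5.1 -0.1; 5.1 -36.5 13.1 43.3 5.6 -0.1; 5.6 -40.1 12.9 47.3 6.1 -0.1
```

{"fn": "arm_command", "kwargs": {
  "rows": "0.9 -3.6 2.4 3.7 0.5 0; 1.3 -6.5 4.5 7.6 1 0; 1.7 -9.5 6.3 11.6 1.5 0; 2.1 -12.6 8 15.6 2 0; 2.5 -15.8 9.5 19.5 2.5 0; 2.9 -19.1 10.7 23.5 3 0; 3.3 -22.5 11.7 27.5 3.5 0; 3.8 -26 12.4 31.4 4 0; 4.2 -29.5 12.9 35.4 4.6 0; 4.7 -33 13.1 39.4 5.1 0; 5.1 -36.5 13.1 43.3 5.6 0; 5.6 -40 12.9 47.3 6.1 0"
}}

```text
t: 8.45
tool_pos: [0.552, 0.0509, 0.2361]
tool_rot: [-2.108, -0.026, -2.098]
contact_force: [-1.9, 3.6, 2.3]
opening: 0.0
```

```bash
cat >> h.py <<'E'
def rect(s):
    out=[]
    yy,zz=np.meshgrid(-(np.arange(400)-200)/200*.105,-(np.arange(400)-200)/200*.105); r=np.hypot(yy,zz)
    for x in (-(.040-.032*np.clip((r-.022)/.072,0,1))+.007, 0*r):
        p=proj(s,(C+x[...,None]*AX+yy[...,None]*AY+zz[...,None]*AZ).reshape(-1,3)).reshape(400,400,2).astype(np.float32)
        out.append(cv2.remap(s["frame"],p[...,0],p[...,1],cv2.INTER_CUBIC))
    return np.hstack(out)
E
python3 - <<'E'
from h import *
state()
save({"frame":rect(get("scene"))},"r2.png")
rows([(-.022,.051,a) for a in range(-10,-55,-4)])
E
```

```text
t 8.45 q [-0.15 -0.29  2.43  2.66  0.63 -1.07] F [-1.87  3.61  2.28] tip x -22.1 r 51.5 a -4.6
0.6 -3.9 -0.8 3.8 0.6 -0.2; 1.0 -7.4 -1.5 7.7 1.1 -0.2; 1.5 -10.7 -2.5 11.7 1.6 -0.2; 1.9 -14.1 -3.7 15.7 2.1 -0.2; 2.3 -17.3 -5.2 19.6 2.6 -0.2; 2.7 -20.4 -6.8 23.6 3.1 -0.2; 3.1 -23.4 -8.7 27.6 3.6 -0.2; 3.4 -26.3 -10.8 31.6 4.1 -0.2; 3.8 -29.0 -13.1 35.5 4.7 -0.2; 4.1 -31.5 -15.6 39.5 5.2 -0.1; 4.4 -33.9 -18.2 43.5 5.7 -0.1; 4.7 -36.0 -21.0 47.4 6.2 -0.1
```

View pics/r2.png

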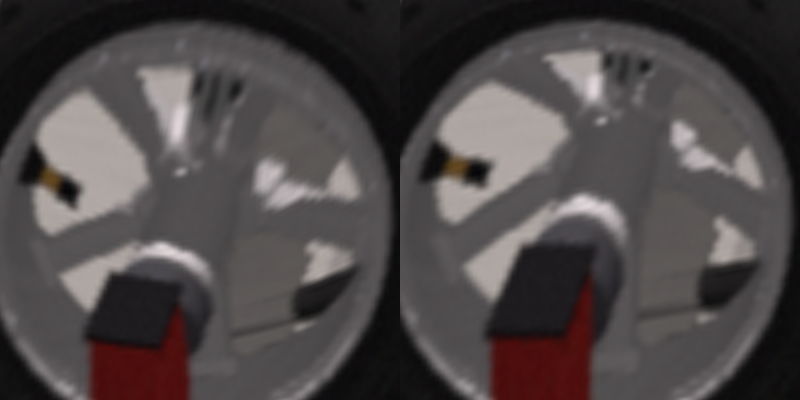

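{"fn": "arm_command", "kwargs": {
  "rows": "0.6 -3.9 -0.8 3.8 0.6 0; 1 -7.4 -1.5 7.7 1.1 0; 1.5 -10.7 -2.5 11.7 1.6 0; 1.9 -14 -3.7 15.7 2.1 0; 2.3 -17.3 -5.2 19.6 2.6 0; 2.7 -20.4 -6.8 23.6 3.1 0; 3.1 -23.4 -8.7 27.6 3.6 0; 3.4 -26.3 -10.8 31.6 4.1 0; 3.8 -29 -13 35.5 4.7 0; 4.1 -31.5 -15.6 39.5 5.2 0; 4.4 -34 -18.2 43.5 5.7 0; 4.7 -36 -21 47.4 6.2 0"
}}

```text
t: 10.0
tool_pos: [0.5568, 0.0147, 0.216]
tool_rot: [-1.669, 0.719, -1.568]
contact_force: [-3.0, 0.8, 4.2]
opening: 0.0
```

```bash
python3 - <<'E'
from h import *
state()
rows([(-.022,.051,a) for a in (-58,-62,-66,-69,-72,-72)])
E
```

```text
t 10.0 q [-0.25 -0.21  2.42  2.56  0.73 -0.17] F [-2.98  0.76  4.21] tip x -21.9 r 51.3 a -52.4
0.2 -2.3 -4.0 3.9 0.7 -0.2; 0.4 -4.1 -7.1 7.9 1.2 -0.2; 0.6 -5.7 -10.3 11.8 1.7 -0.2; 0.7 -6.7 -12.7 14.8 2.1 -0.2; 0.8 -7.6 -15.3 17.8 2.5 -0.2; 0.8 -7.6 -15.3 17.8 2.5 -0.2
```

{"fn": "arm_command", "kwargs": {
  "rows": "0.2 -2.3 -4 3.9 0.7 0; 0.4 -4 -7 7.9 1.2 0; 0.6 -5.7 -10.3 11.8 1.7 0; 0.7 -6.7 -12.7 14.8 2.1 0; 0.8 -7.6 -15.3 17.8 2.5 0; 0.8 -7.6 -15.3 17.8 2.5 0"
}}

```text
t: 10.75
tool_pos: [0.5577, 0.0071, 0.2011]
tool_rot: [-1.476, 0.932, -1.346]
contact_force: [-0.7, 0.1, 2.0]
opening: 0.0002
```

```bash
python3 - <<'E'
from h import *
state()
s=get("scene")
b=cv2.resize(s["frame"][190:300,290:420],None,fx=4,fy=4,interpolation=2); b=cv2.copyMakeBorder(b,0,0,0,0,0)
r=rect(s)[:,400:]
p=np.zeros((440,920,3),np.uint8); p[:400,:400]=r; p[:440,400:920]=b; cv2.imwrite("pics/r3.png",cv2.resize(p,(800,383))[:,:,::-1]); cv2.imwrite("pics/r3m.png",r[:,:,::-1])
rows([(-.022,.051,a) for a in (-74,-76,-77,-78,-79,-80,-81,-82)])
E
```

```text
t 10.75 q [-0.27 -0.16  2.41  2.56  0.77  0.13] F [-0.69  0.06  2.03] tip x -22.0 r 51.0 a -71.5
0.0 -0.4 -2.1 2.0 0.3 -0.2; 0.1 -0.9 -3.8 4.0 0.6 -0.2; 0.1 -1.1 -4.6 5.0 0.7 -0.2; 0.1 -1.3 -5.5 6.0 0.9 -0.2; 0.1 -1.5 -6.4 7.0 1.0 -0.2; 0.2 -1.6 -7.3 8.0 1.1 -0.2; 0.2 -1.8 -8.1 9.0 1.2 -0.2; 0.2 -1.9 -9.0 10.0 1.4 -0.2
```

View pics/r3.png

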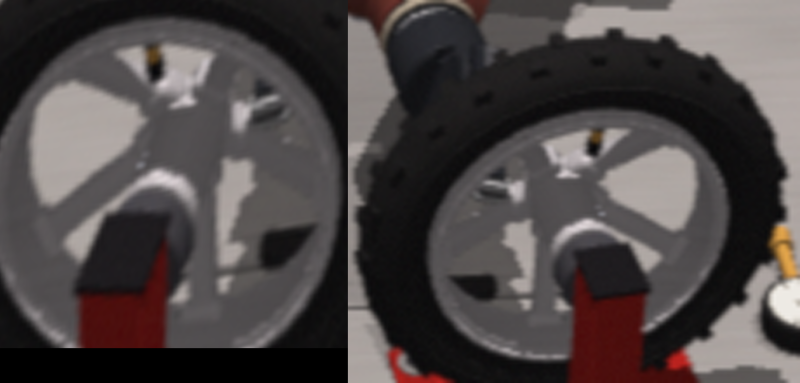

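{"fn": "arm_command", "kwargs": {
  "rows": "0 -0.4 -2 2 0.3 0; 0 -0.9 -3.8 4 0.6 0; 0 -1.1 -4.6 5 0.7 0; 0.1 -1.3 -5.5 6 0.9 0; 0.1 -1.5 -6.4 7 1 0; 0.1 -1.6 -7.3 8 1.1 0; 0.2 -1.8 -8.1 9 1.2 0; 0.2 -1.8 -8.1 9 1.2 0"
}}

```text
t: 11.8
tool_pos: [0.5578, 0.0053, 0.1927]
tool_rot: [-1.373, 1.028, -1.23]
contact_force: [-0.1, -0.5, 2.9]
opening: -0.0003
```

```bash
python3 - <<'E'
from h import *
state()
s=get("scene"); k=6
b=cv2.resize(s["frame"][200:285,305:415],None,fx=k,fy=k,interpolation=2)
for r in (.03,.06,.075,.094):
    u=proj(s,wp(0,r,0))[0]; cv2.circle(b,(int((u[0]-305+.5)*k),int((u[1]-200+.5)*k)),2,(0,255,0),-1)
t=np.linspace(0,2*np.pi,90)
for q in t:
  for x,c in((.02,(0,255,255)),):
    u=proj(s,wp(x,.094,q))[0]; cv2.circle(b,(int((u[0]-305+.5)*k),int((u[1]-200+.5)*k)),1,c,-1)
save({"frame":b},"r4.png")
rows([(-.022,.052,-79),(-.022,.053,-76),(-.022,.054,-73),(-.022,.054,-73)])
E
```

```text
t 11.8 q [-0.27 -0.14  2.41  2.56  0.79  0.27] F [-0.09 -0.53  2.91] tip x -22.1 r 50.8 a -81.3
0.1 -0.6 2.2 -2.0 -0.2 -0.1; 0.2 -1.0 5.1 -5.0 -0.6 -0.1; 0.2 -1.2 8.1 -7.9 -1.0 -0.1; 0.2 -1.2 8.1 -7.9 -1.0 -0.1
```

View pics/r4.png

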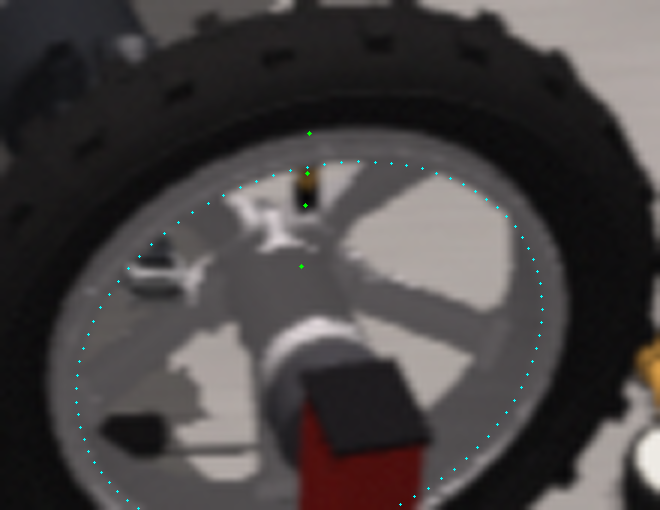

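{"fn": "arm_command", "kwargs": {
  "rows": "0 -0.6 2.2 -2 -0.2 0; 0.2 -1 5 -5 -0.6 0; 0.2 -1.2 8 -8 -1 0; 0.2 -1.2 8 -8 -1 0; -9.8 -2.5 8 -8 -1 0; -19.8 -3.8 8 -8 -1 0; -29.8 -5.1 8 -8 -1 0; -38 -6.2 8 -8 -1 0; -38 -30 14 -8 -1 0; -38 -70 20 -8 -1 0; -38 -120 30 -8 -1 0; -38 -120 30 -8 -1 0"
}}

```text
t: 13.35
tool_pos: [0.5201, -0.1187, 0.2249]
tool_rot: [-1.464, 0.947, -1.34]
contact_force: [-1.1, 0.1, -0.0]
opening: 0.0001
```

```bash
python3 - <<'E'
from h import *
state()
s=get("scene"); k=6
b=cv2.resize(s["frame"][200:285,305:415],None,fx=k,fy=k,interpolation=2)
for r in (.03,.06,.075,.094):
    u=proj(s,wp(0,r,0))[0]; cv2.circle(b,(int((u[0]-305+.5)*k),int((u[1]-200+.5)*k)),2,(0,255,0),-1)
save({"frame":b},"r5.png")
E
```

```text
t 13.35 q [-0.65 -0.26  2.43  2.11  0.94  0.49] F [-1.05  0.06 -0.05] tip x -75.0 r 173.6 a -76.7
```

View pics/r5.png

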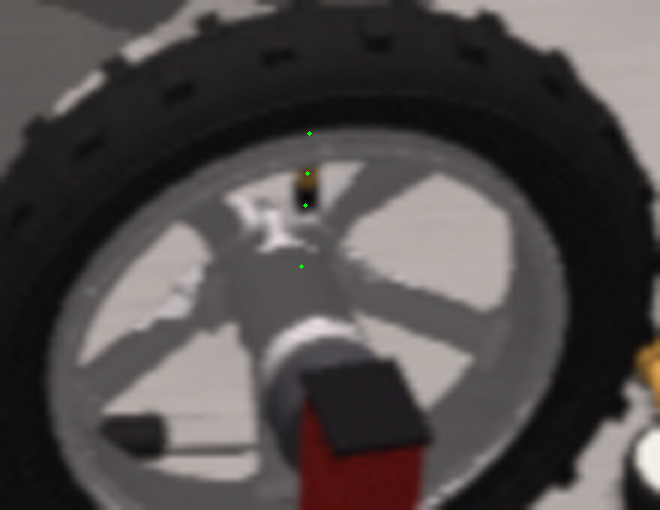

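The picture shows the valve at (305, 170–208), right on the projected vertical line. The wheel hasn't moved since I let go and the gripper is clear, so I'm handing in.

```bash
python3 -c "
from h import *
print(workorder.finish_job())"
```

```text
the job is handed in; nothing more can be done
None
```

The valve now stands at twelve o'clock and the job is handed in, at about 13.5 s of the 61 s allowed. `finish_job()` gave no verdict.

- **What I did:** I closed the gripper, held it level, and put the fingertips through an open window from the robot's side. I then pushed one spoke round the axle in short steps, about 145° in all. You asked for one spoke after the next, but that single spoke covered the whole turn, so I never changed to another. This also kept the fingers out of the valve's window.
- **Forces:** The readings at the end of each move were about 5 N or less. I did not log forces between those readings. The fingers were never steered at the tyre or valve.
- **Last checks:** After I backed the gripper out, the scene camera put the valve within about 1° of the hub's vertical line by eye. My estimate of the hub's position could add about 2° more. The wheel looked the same before and after I let go, and the gripper was well clear of it.
- **Not checked:** I did not measure the other bench items again at the end. The planned path kept clear of them.
- **Disagreement:** At the start the valve was hidden behind the post, so I worked out its place by ruling out the other windows. It came into view partway through the push and confirmed this.

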